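# Lay a pinwheel course of stone bars on a skid and lock the keeper

## Task

Complete the layer on the small wooden skid: lay the three loose long stone bars flat on it, each inside one of the empty outlines drawn on the deck, so that with the bar already lying there they make a pinwheel of four. Set them down gently, without dropping them; then, when all four lie in place, turn the steel keeper arm beside the skid over the stones until it points straight across the skid, square to the edge it stands at, in line with the white mark on its base. Leave the short stone offcut and the tools where they are.

Things in the scene. Friction and masses are not known exactly. Their poses are not given: they have to be found in the camera images.
- skid: fixed wooden skid, deck 200 x 200 mm, deck top 36 mm above the bench; origin under the deck's centre at bench level. Four 130 x 45 mm outlines on the deck form a pinwheel with 8 mm joints and a square void in the middle. The keeper's steel post stands at its -x edge
- place_a (a point): centre of the outline on the -y side of the deck, at deck height; a bar here lies along the skid's x axis. Empty at the start. The points have the skid's orientation
- place_b (a point): centre of the outline on the +x side of the deck, at deck height; a bar here lies along the skid's y axis. Empty at the start
- place_c (a point): centre of the outline on the +y side, at deck height; a bar here lies along the skid's x axis. stone4 lies here from the start
- place_d (a point): centre of the outline on the -x side (keeper side), at deck height; a bar here lies along the skid's y axis. Empty at the start
- stone1: loose grey sawn stone bar on the bench, 130 x 45 x 40 mm, about 0.56 kg; origin at the centre of its underside, x along its 130 mm length, z up. stone1 to stone3 are alike and interchangeable
- stone2: loose grey sawn stone bar on the bench, 130 x 45 x 40 mm, about 0.56 kg; origin at the centre of its underside, x along its 130 mm length, z up. stone1 to stone3 are alike and interchangeable
- stone3: loose grey sawn stone bar on the bench, 130 x 45 x 40 mm, about 0.56 kg; origin at the centre of its underside, x along its 130 mm length, z up. stone1 to stone3 are alike and interchangeable
- stone4: the same kind of bar, lying loose in outline place_c from the start, 130 x 45 x 40 mm, about 0.56 kg; origin at the centre of its underside, x along its 130 mm length, z up
- keeper (a joint): turn of the captive steel keeper collar on its upright post, rad: 0 = arm points to the skid's -y, along the edge and clear of the stones (parked, within about 0.25); it grows counter-clockwise seen from above; 1.57 = arm points along the skid's +x, straight across the deck over the stones (the locked mark). Stiff enough to stay where left; the stop is past the mark, at 1.78
- keeper_axis (a point): point on the keeper's vertical hinge axis, 80 mm above the bench, at the underside of the arm; it has the skid's orientation. Post and collar are 42 mm in diameter, top 98 mm above the bench
- keeper_pin (a point): grip point on the black upright handle pin near the arm's end, 90 mm from the hinge axis and 115 mm above the bench; the pin is 20 mm in diameter, from 90 to 135 mm above the bench. The arm below it is 36 mm wide, 10 mm thick, 126 mm from axis to tip, its underside 4 mm above the laid stones
- offcut: short thick stone offcut 80 x 62 x 55 mm on the bench among the bars, not part of the layer; origin at the centre of its underside
- hammer: stone hammer lying on the bench, 280 mm long, head 45 x 85 x 42 mm; origin under the handle's middle, handle along x
- mallet: round wooden mallet standing on its head, 92 mm in diameter, 190 mm tall; origin at the centre of its underside
- chisel1: red stone chisel lying on the bench, 215 mm long, 24 mm wide, 14 mm high; origin under its middle, x along it
- chisel2: dark steel chisel, the same size
- dresser: toothed dark steel bar lying on the bench, 130 x 28 x 30 mm; origin under its middle
- brush: bench brush lying on the bench; origin under its middle
Not all that is in view belongs to the job. Leave any blue or yellow look-alike of the stone1 alone.

How it is judged:
By the outcome, as a careful person would: the job done as asked, in the order asked, and still so for the second after the job is handed in, with the robot touching nothing.
It also fails if it takes over 72 s, if anything falls off the work surface, if the arm or the gripper's body presses on something with over 40 N, if the wrist force passes 120 N, or if a joint passes its speed limit or range.

## Robot

A 7-joint arm with a two-finger parallel gripper is mounted at the origin on the work surface. World frame = base frame: x ahead of the robot, y to its left, z up, the work surface at z = 0. Lengths are in m, angles in rad, forces in N, time in s.
With the tool pointing down it reaches from about 0.4 to 0.85 m from the base axis. Payload 10.4 kg.
Tool frame: the origin (TCP) lies midway between the tips of the shut fingers; the grasp point (between the pads) lies 19 mm behind it; z points along the fingers, x is the direction in which the jaws open and shut, and the axes are right-handed (so a half turn about z gives the same grasp; the last joint's range is limited). The gripper opens to 87 mm and grips with 3 to 60 N. Pads are 19 mm wide; open, the fingers measure 117 mm over their backs; the gripper's body (75 mm by 190 mm) begins 51 mm behind the grasp point.
Start: joints at [1.27, 0.332, -0.065, 1.46, 0.022, 1.35, -0.088], TCP at [0.171, -0.601, 0.223] pointing down, gripper open.
Joint ranges: [-2.6, 2.6], [-0.5, 2.12], [-1.47, 1.34], [0.16, 2.42], [-1.27, 4.41], [0.06, 2.06], [-2.6, 2.6]. Speed limits (rad/s): [2.22, 2.22, 2.79, 2.79, 3.14, 3.14, 3.14].

## Interface

Orientations are given as a unit quaternion [x, y, z, w].
In Python, from bench import r gives the robot as it stands. The module is installed in compiled form; this text tells all that it offers.
- The arm moves only by the tool play_rows, never from a script. Its argument "commands" is a list of rows, each a list of 7 numbers: the shift along the world's x, y, z in cm, then the turn, a rotation vector about the world's x, y, z in rad, then the finger opening in cm, from 0 to 8.7. A call has 1 to 20 rows; each row shifts and turns the commanded pose from where the row before left it; what a row does not reach is not made up. A row lasts 1/8 s, in which the tool goes at most 62.5 mm and 10.7 degrees, less where a joint would pass 70% of its speed; a pose out of reach is approached as far as the arm can. A call is refused whole if a number of a shift passes 6.25 or a number of a turn 0.188, either way. A call with a gripper value outside its range is refused whole. The fingers move at their own pace and stop on an object; "grip_force" is the grip in N (left out, the last holds). Time passes only in rows, so rows that do not move let the fingers close. It gives the time, the measured TCP pose, the force and the opening at its end, in the units of the state.
- r.read_state(): the state, without advancing time (a new reading comes with each control period).
- r.camera(name): name is "scene" or "top" or "wrist"; returns a dict with "img" (400x640x3 uint8, red, green, blue), "K" (3x3 intrinsics, pixels), "camera_from_world" (4x4, takes a point from world to camera coordinates). Camera axes: x right, y down, z forward; pixel columns grow to the right and rows downward; lengths in m; the calibration is good to about 2 mm. A picture is of the moment at which its call begins. There is no depth.
- r.close_job(): hands the job in, once; it reports no verdict.
The state is a dict: "time": time; "joint_positions": joint angles; "joint_vel": joint speeds; "joint_torque": joint torques, N m; "ee_pos": TCP position; "eef_rot": TCP orientation; "ft_force": force on the tool from outside, world axes, zero at the start; "torque": the same for the moment, N m; "width": finger opening in m.
Only numpy, scipy, OpenCV 4.12 (cv2) and the standard library are available. Lean on these libraries where they do the work, as an engineer would, in place of code of your own. Each camera call takes 0.05 s, during which the arm holds its last target. There are 200 camera calls.

## Working session

There is one attempt and no reset: what is moved stays moved. The work goes in short steps, Python scripts to look and compute and a tool call to move; the robot and the scene stay as the last step left them, time stands still between calls to the robot, and variables do not carry over. Pictures are saved under pics/ and viewed, about 8 in all and at most 12, crops included, and the job is handed in when it is done.

Besides the shell and the picture viewer there is one more tool, called after "Call:" in YAML: its name, and indented under it one key for each argument. play_rows: Moves the arm, as the interface text tells. Its arguments: {"type":"object","properties":{"commands":{"type":"array","items":{"type":"array","items":{"type":"number"}}},"grip_force":{"type":"number"}},"required":["commands"]}

```bash
mkdir -p pics
python3 - <<'E'
from bench import r
import cv2,pickle
for n in ("top","scene"):
    c=r.camera(n); pickle.dump(c,open(n+".pkl","wb")); cv2.imwrite(f"pics/{n}0.png",c["img"][:,:,::-1])
    print(n,c["K"].round(1).tolist(),c["camera_from_world"].round(4).tolist())
s=r.read_state();print(s)
E
```

```text
top [[390.8, 0.0, 317.3], [0.0, 390.8, 197.9], [0.0, 0.0, 1.0]] [[0.0948, -0.9955, 0.0003, -0.0909], [-0.9725, -0.0927, -0.2135, 0.5133], [0.2126, 0.02, -0.9769, 1.1377], [0.0, 0.0, 0.0, 1.0]]
scene [[410.4, 0.0, 325.3], [0.0, 410.4, 199.7], [0.0, 0.0, 1.0]] [[-0.0371, 0.9992, -0.0133, 0.0818], [0.7539, 0.0193, -0.6567, -0.3124], [-0.6559, -0.0344, -0.7541, 1.4461], [0.0, 0.0, 0.0, 1.0]]
{'time': 0.1, 'joint_positions': array([ 1.27038537,  0.33281218, -0.06467628,  1.46082276,  0.02160708,
        1.34991896, -0.08851388]), 'joint_vel': array([ 7.40565768e-04, -1.41341563e-03,  7.11738777e-05, -2.92180617e-03,
        8.22726580e-04,  9.80082677e-04, -4.39181119e-04]), 'joint_torque': array([ 1.51718537e-03, -6.24548721e+01,  2.48041295e-02, -3.90717101e+01,
       -6.12401054e-02,  3.66206118e-02,  3.57162257e-06]), 'ee_pos': array([ 0.17129518, -0.60071693,  0.22184777]), 'eef_rot': array([ 7.98196419e-01, -6.02396942e-01, -5.25862950e-04, -3.52184175e-04]), 'ft_force': array([-0.20847502, -0.02425907,  0.92664274]), 'torque': array([-0.02192782,  0.02826649,  0.00386512]), 'width': 0.08698776716132528}
```

View pics/top0.png

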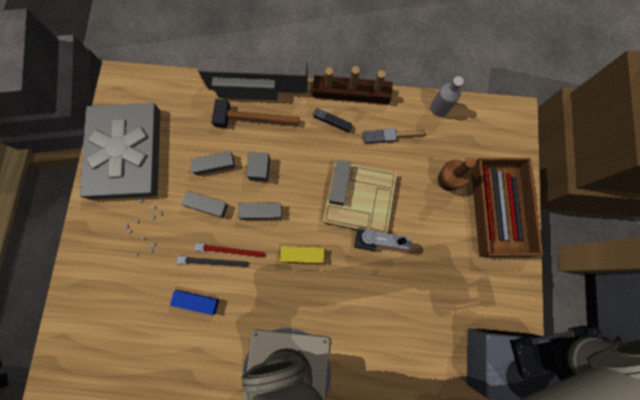

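View pics/scene0.png

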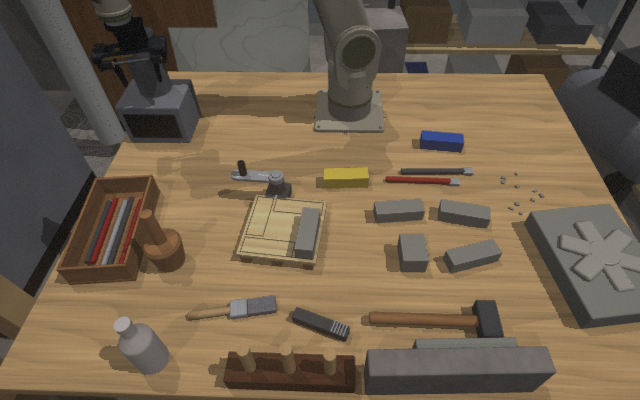

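```bash
cat > h.py <<'E'
import numpy as np,cv2,pickle
def ray(c,uv,z):
    T=c["camera_from_world"];R=T[:3,:3];o=-R.T@T[:3,3]
    d=(R.T@np.linalg.inv(c["K"])@np.c_[np.atleast_2d(uv),np.ones(len(np.atleast_2d(uv)))].T).T
    return (o+d*((z-o[2])/d[:,2])[:,None])[:,:2]
def proj(c,P):
    P=np.atleast_2d(P);T=c["camera_from_world"];q=(c["K"]@(T[:3,:3]@P.T+T[:3,3:])).T
    return q[:,:2]/q[:,2:]
E
python3 - <<'E'
from h import *
c=pickle.load(open("top.pkl","rb"));im=c["img"]
cr=cv2.resize(im[140:260,180:420],None,fx=3.3,fy=3.3,interpolation=cv2.INTER_CUBIC);cv2.imwrite("pics/crop.png",cr[:,:,::-1])
for n in("top","scene"):
    c=pickle.load(open(n+".pkl","rb"));hsv=cv2.cvtColor(c["img"],cv2.COLOR_RGB2HSV)
    m=((hsv[...,1]<70)&(hsv[...,2]>60)).astype(np.uint8)
    k,l,s,ce=cv2.connectedComponentsWithStats(m)
    for i in range(1,k):
        if 150<s[i,4]<2500:
            pts=np.argwhere(l==i)[:,::-1].astype(np.float32)
            W=ray(c,pts,.04).astype(np.float32)
            (cx,cy),(w,h),a=cv2.minAreaRect(W*1000)
            print(n,ce[i].round(),s[i,4],np.median(hsv[...,2][l==i]),"c",round(cx),round(cy),"wh",round(w),round(h),round(a))
E
```

```text
top [11. 47.] 2014 92.0 c 959 1036 wh 357 85 15
top [243.  82.] 536 94.0 c 889 240 wh 31 207 3
top [380. 135.] 377 90.0 c 746 -220 wh 42 105 12
top [211. 161.] 569 112.0 c 609 302 wh 46 132 18
top [257. 165.] 483 108.0 c 611 158 wh 83 62 1
top [340. 181.] 627 105.0 c 583 -108 wh 48 134 84
top [503. 205.] 364 109.0 c 556 -612 wh 217 17 6
top [203. 203.] 619 118.0 c 472 307 wh 130 47 78
top [260. 210.] 629 111.0 c 468 130 wh 46 129 7
top [384. 239.] 604 122.0 c 415 -261 wh 152 45 85
top [498. 358.] 1221 89.0 c 102 -605 wh 139 91 0
top [605. 386.] 2106 89.0 c 70 -856 wh 89 285 5
top [266. 383.] 962 94.5 c -22 42 wh 63 150 15
scene [113.   8.] 498 79.0 c -727 -1109 wh 205 160 28
scene [595.  15.] 1515 71.0 c -605 1127 wh 414 310 0
scene [601.  56.] 2074 88.0 c -437 1057 wh 201 946 50
scene [166. 104.] 2190 73.0 c 48 -654 wh 352 307 1
scene [633. 135.] 378 65.0 c 135 888 wh 52 225 67
scene [264. 179.] 747 115.0 c 393 -254 wh 179 108 89
scene [442. 170.] 263 74.0 c 332 255 wh 25 206 1
scene [116. 231.] 633 100.0 c 563 -600 wh 217 30 5
scene [398. 210.] 1045 119.0 c 483 132 wh 73 136 7
scene [464. 213.] 1120 118.0 c 488 304 wh 134 77 78
scene [ 98. 230.] 202 65.0 c 566 -651 wh 192 12 6
scene [307. 233.] 1023 122.0 c 560 -107 wh 54 162 85
scene [412. 253.] 1051 119.0 c 615 155 wh 108 72 2
scene [472. 255.] 1233 118.0 c 621 299 wh 62 148 18
scene [ 46. 277.] 160 94.0 c 706 -718 wh 9 120 89
scene [252. 307.] 834 104.0 c 771 -216 wh 47 103 11
scene [321. 322.] 671 74.0 c 802 -62 wh 128 29 72
scene [141. 346.] 2014 104.0 c 860 -444 wh 166 69 55
scene [  5. 346.] 192 87.0 c 876 -722 wh 51 25 30
```

View pics/crop.png

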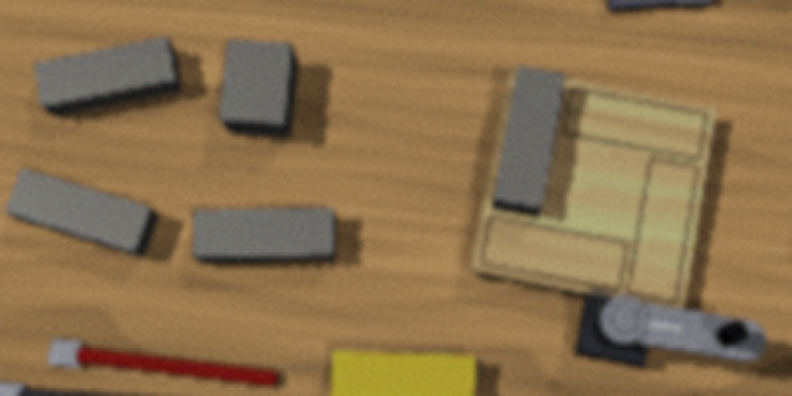

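```bash
cat >> h.py <<'E'
def rect(c,m,z):
    W=ray(c,np.argwhere(m)[:,::-1],z)*1000
    (cx,cy),(w,h),a=cv2.minAreaRect(W.astype(np.float32))
    if h>w: a+=90
    return cx,cy,max(w,h),min(w,h),(a+90)%180-90
def blob(m,uv):
    k,l=cv2.connectedComponents(m.astype(np.uint8));return l==l[uv[1],uv[0]]
E
python3 - <<'E'
from h import *
c=pickle.load(open("top.pkl","rb"));hsv=cv2.cvtColor(c["img"],cv2.COLOR_RGB2HSV)
print("deck",hsv[200,357],hsv[230,345],hsv[210,390],"bench",hsv[180,310],hsv[180,420],hsv[270,340])
g=(hsv[...,1]<70)&(hsv[...,2]>60)
for n,uv,z in(("A",(211,161),.04),("B",(203,203),.04),("C",(260,210),.04),("s4",(340,181),.076),("off",(257,165),.055)):
    print(n,np.round(rect(c,blob(g,uv),z),1))
# deck corners by eye from crop
q=np.array([[515,70],[712,105],[682,303],[475,268]])/3.3+[180,140]
W=ray(c,q,.036)*1000;print(W.round(),W.mean(0),cv2.minAreaRect(W.astype(np.float32)))
# outline corners a (630..695)
for n,uv,z in(("collar",(622,320),.098),("pintop",(733,331),.135),("tip",(762,342),.09)):
    print(n,ray(c,np.array(uv)/3.3+[180,140],z)*1000)
s=pickle.load(open("scene.pkl","rb"))
for n,uv,z in(("collar",(277,176),.098),("pintop",(241,163),.135)): print("scene",n,ray(s,np.array(uv),z)*1000)
print("mallet",ray(c,np.array([470,163]),.19))
E
```

```text
deck [ 22  95 172] [ 18 129 134] [ 25  87 149] bench [ 17 129 154] [ 17 131 154] [ 18 126 125]
A [609.2 302.3 132.2  45.6 -72. ]
B [472.5 307.3 130.2  46.8  78.4]
C [468.4 130.3 129.4  46.4 -83. ]
s4 [ 573.7 -106.2  129.7   46.3   -6. ]
off [606.9 154.7  82.4  61.6   0.9]
[[ 648.  -89.]
 [ 631. -279.]
 [ 439. -262.]
 [ 453.  -69.]] [ 542.76041422 -174.78438458] ((542.120361328125, -174.0227508544922), (193.72006225585938, 196.57615661621094), 84.75418090820312)
collar [[ 409.83098628 -200.27297263]]
pintop [[ 404.69852274 -289.51815154]]
tip [[ 403.22645105 -324.53934197]]
scene collar [[ 420.23363143 -194.92773158]]
scene pintop [[ 410.66877902 -287.84975309]]
mallet [[ 0.62832907 -0.45397041]]
```

Call:
play_rows:
  commands:
    - [3.1, 3.6, 0.7, 0, 0, 0.1, 7]
    - [3.1, 3.6, 0.7, 0, 0, 0.1, 7]
    - [3.1, 3.6, 0.7, 0, 0, 0.1, 7]
    - [3.1, 3.6, 0.7, 0, 0, 0.1, 7]
    - [3.1, 3.6, 0.7, 0, 0, 0.1, 7]
    - [3.1, 3.6, 0.7, 0, 0, 0.1, 7]
    - [3.1, 3.6, 0.7, 0, 0, 0.1, 7]
    - [3.1, 3.6, 0.7, 0, 0, 0.1, 7]
    - [3.1, 3.6, 0.7, 0, 0, 0.1, 7]
    - [3.1, 3.6, 0.7, 0, 0, 0.1, 7]
    - [3.1, 3.6, 0.7, 0, 0, 0.1, 7]
    - [3.1, 3.6, 0.7, 0, 0, 0.1, 7]
    - [0, 0, 0, 0, 0, 0, 7]

```text
time: 1.72
ee_pos: [0.5452, -0.1648, 0.3066]
eef_rot: [0.999, -0.043, 0.0, -0.001]
ft_force: [0.1, -1.3, -1.1]
width: 0.0703
```

```bash
cat >> h.py <<'E'
def st():
    from bench import r
    from scipy.spatial.transform import Rotation as Ro
    s=r.read_state();R=Ro.from_quat(s["eef_rot"]).as_matrix()
    print("t",round(s["time"],2),"tcp",(s["ee_pos"]*1000).round(1),"yaw",round(np.degrees(np.arctan2(R[1,0],R[0,0])),2),"z",R[:,2].round(4),"w",round(s["width"]*1000,1),"F",s["ft_force"].round(1),"q",s["joint_positions"].round(2))
E
python3 - <<'E'
from h import *
from bench import r
st()
c=r.camera("wrist");pickle.dump(c,open("w1.pkl","wb"));cv2.imwrite("pics/w1.png",c["img"][:,:,::-1])
E
```

```text
t 1.73 tcp [ 545.2 -164.8  306.6] yaw -4.89 z [ 7.e-04  2.e-03 -1.e+00] w 70.3 F [ 0.1 -1.3 -1.1] q [ 0.69  0.23 -0.57  1.45  0.12  1.5   0.04]
```

View pics/w1.png

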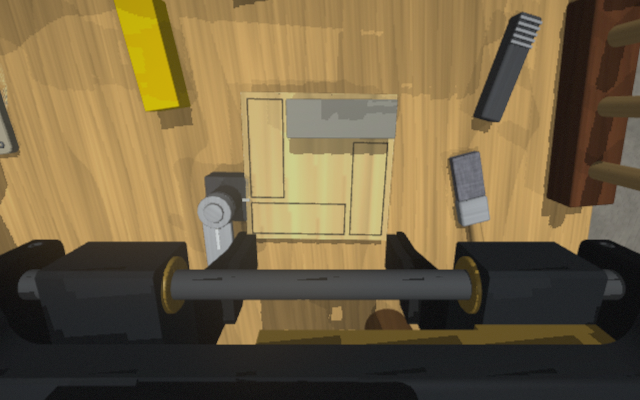

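Run:
```python
from h import *
c=pickle.load(open("w1.pkl","rb"));g=cv2.cvtColor(c["img"],cv2.COLOR_RGB2GRAY).astype(np.uint8)
# dark thin lines: blackhat, then connected components
bh=cv2.morphologyEx(g,cv2.MORPH_BLACKHAT,np.ones((7,7)))
k,l,s,ce=cv2.connectedComponentsWithStats((bh>30).astype(np.uint8),connectivity=8)
for i in range(1,k):
    x,y,w,h,a=s[i]
    if a>60 and 235<x<400 and 85<y<245:
        print(s[i],np.round(rect(c,l==i,.036),1))
hsv=cv2.cvtColor(c["img"],cv2.COLOR_RGB2HSV)
print("s4",np.round(rect(c,blob((hsv[...,1]<60)&(hsv[...,2]>90),(340,115)),.076),1))
print("collar",ray(c,[213,210],.098)*1000)
cr=cv2.resize(c["img"][85:265,190:410],None,fx=3.6,fy=3.3);cv2.imwrite("pics/w1c.png",cr[:,:,::-1])
```

```text
[246  98  39 101 475] [ 472.5 -137.5  132.8   47.6   84.4]
[349 142  39  94 420] [ 604.8 -204.4  132.3   48.2   84.7]
[251 202  95  34 481] [ 505.1 -237.   132.7   48.5   -5.6]
[257 239 124   6 428] [ 531.3 -273.8  177.4    6.1   -5.9]
s4 [ 572.8 -104.2  129.2   44.6   -4.9]
collar [[ 411.17228443 -196.42637318]]
```

View pics/w1c.png

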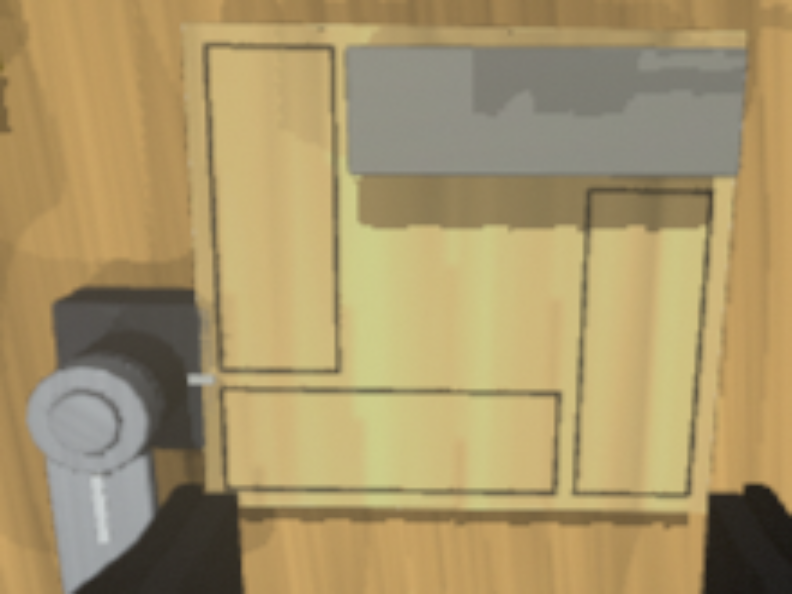

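Call:
play_rows:
  commands:
    - [-0.95, 3.7, -0.7, 0, 0, 0.026, 6.5]
    - [-0.95, 3.7, -0.7, 0, 0, 0.026, 6.5]
    - [-0.95, 3.7, -0.7, 0, 0, 0.026, 6.5]
    - [-0.95, 3.7, -0.7, 0, 0, 0.026, 6.5]
    - [-0.95, 3.7, -0.7, 0, 0, 0.026, 6.5]
    - [-0.95, 3.7, -0.7, 0, 0, 0.026, 6.5]
    - [-0.95, 3.7, -0.7, 0, 0, 0.026, 6.5]
    - [-0.95, 3.7, -0.7, 0, 0, 0.026, 6.5]
    - [0, 0, 0, 0, 0, 0, 6.5]

```text
time: 2.9
ee_pos: [0.4662, 0.1283, 0.2501]
eef_rot: [0.998, 0.059, -0.0, 0.0]
ft_force: [0.4, -0.9, -0.5]
width: 0.0653
```

```bash
cat >> h.py <<'E'
def look(name,xy,z=.04):
    from bench import r
    st();c=r.camera("wrist");pickle.dump(c,open(name+".pkl","wb"));cv2.imwrite(f"pics/{name}.png",c["img"][:,:,::-1])
    hsv=cv2.cvtColor(c["img"],cv2.COLOR_RGB2HSV);gm=(hsv[...,1]<60)&(hsv[...,2]>85)
    uv=proj(c,[xy[0]/1000,xy[1]/1000,z])[0].round().astype(int);print("uv",uv,"hsv",hsv[uv[1],uv[0]])
    b=blob(gm,uv);rc=rect(c,b,z);print(name,"area",b.sum(),np.round(rc,1),"jaw",round(rc[4]+90,1))
E
python3 - <<'E'
from h import *
look("wC",(468,130))
E
```

```text
t 2.9 tcp [466.2 128.3 250.1] yaw 6.73 z [-7.e-04 -4.e-04 -1.e+00] w 65.3 F [ 0.4 -0.9 -0.5] q [ 0.44  0.06 -0.82  1.74  0.04  1.36 -0.27]
uv [324 173] hsv [ 28  20 152]
wC area 4204 [466.3 134.9 128.3  44.6 -83.2] jaw 6.8
```

Call:
play_rows:
  commands:
    - [0, 0.66, -4.5, 0, 0, 0, 6.5]
    - [0, 0, -4.5, 0, 0, 0, 6.5]
    - [0, 0, -4.5, 0, 0, 0, 6.5]
    - [0, 0, -4.5, 0, 0, 0, 6.5]
    - [0, 0, -3, 0, 0, 0, 6.5]
    - [0, 0, -2, 0, 0, 0, 6.5]
    - [0, 0, -1, 0, 0, 0, 6.5]
    - [0, 0, 0, 0, 0, 0, 4]
    - [0, 0, 0, 0, 0, 0, 4]
    - [0, 0, 0, 0, 0, 0, 4]
    - [0, 0, 0, 0, 0, 0, 4]
  grip_force: 40

```text
time: 4.32
ee_pos: [0.468, 0.1336, 0.0114]
eef_rot: [0.998, 0.057, 0.001, 0.0]
ft_force: [-0.6, -0.0, 7.3]
width: 0.0447
```

Run:
```python
from h import *
st()
```

```text
t 4.33 tcp [468.  133.6  11.4] yaw 6.59 z [ 1.5e-03 -1.0e-04 -1.0e+00] w 44.7 F [-0.6 -0.   7.3] q [ 0.31  0.37 -0.76  2.    0.33  0.89 -0.52]
```

Call:
play_rows:
  commands:
    - [0, 0, 1, 0, 0, 0, 4]
    - [0, 0, 4, 0, 0, 0, 4]
    - [0, 0, 4.5, 0, 0, 0, 4]
    - [0, 0, 4.5, 0, 0, 0, 4]
    - [1.52, -3.75, 0.5, 0, 0, -0.023, 4]
    - [1.52, -3.75, 0, 0, 0, -0.023, 4]
    - [1.52, -3.75, 0, 0, 0, -0.023, 4]
    - [1.52, -3.75, 0, 0, 0, -0.023, 4]
    - [1.52, -3.75, 0, 0, 0, -0.023, 4]
    - [1.52, -3.75, 0, 0, 0, -0.023, 4]
    - [1.52, -3.75, 0, 0, 0, -0.023, 4]
    - [1.52, -3.75, 0, 0, 0, -0.023, 4]
    - [1.52, -3.75, 0, 0, 0, -0.023, 4]
    - [0, 0, 0, 0, 0, 0, 4]
    - [0, 0, 0, 0, 0, 0, 4]

```text
time: 6.2
ee_pos: [0.6038, -0.203, 0.1553]
eef_rot: [0.999, -0.046, -0.0, -0.001]
ft_force: [0.6, 1.1, -4.3]
width: 0.0447
```

Run:
```python
from h import *
st()
from bench import r
c=r.camera("wrist");cv2.imwrite("pics/wh.png",c["img"][:,:,::-1]);pickle.dump(c,open("wh.pkl","wb"))
```

```text
t 6.2 tcp [ 603.8 -203.   155.3] yaw -5.23 z [-8.0e-04  1.3e-03 -1.0e+00] w 44.7 F [ 0.6  1.1 -4.3] q [ 0.68  0.46 -0.57  1.49  0.25  1.27 -0.01]
```

View pics/wh.png

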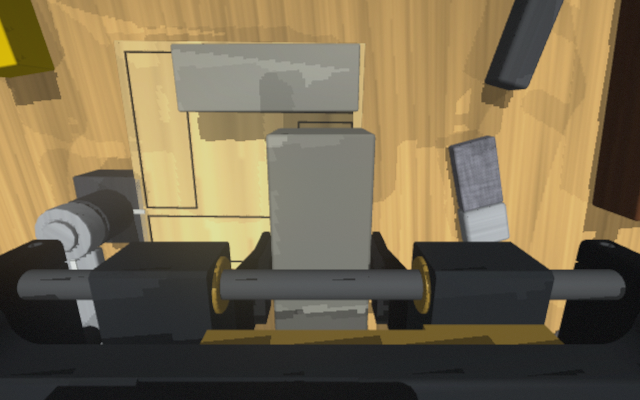

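Run:
```python
from h import *
c=pickle.load(open("wh.pkl","rb"))
t=np.array([603.8,-203.0]);a=np.radians(84.7);u=np.array([np.cos(a),np.sin(a)]);v=np.array([u[1],-u[0]])
for uv,z in (([268,136],.184),([373,136],.184),([277,129],.144),([365,129],.144),([366,308],.184),([274,310],.184)):
    d=ray(c,uv,z)[0]*1000-t; print(uv,"along",(d@u).round(1),"across",(d@v).round(1))
g=cv2.cvtColor(c["img"],cv2.COLOR_RGB2GRAY);print(g[122:145,320],g[295:335,320])
```

```text
[268, 136] along 65.0 across -23.1
[373, 136] along 65.0 across 19.8
[277, 129] along 65.1 across -24.7
[365, 129] along 65.2 across 21.7
[366, 308] along -15.7 across 20.1
[274, 310] along -16.9 across -23.7
[ 50  89 106 108 107 104  98  96  95  97  96  97 117 132 135 136 136 135
 136 135 136 135 135] [ 74  72  69  64  75 109 122 121 121 131 140 143 143 142 142 142 143 116
  90  91  91  96 100 100  99 100 100 100 100 100  99  99  98 100  98  95
  94  94  93  94]
```

Call:
play_rows:
  commands:
    - [0.26, -0.14, -4, 0, 0, 0, 4]
    - [0, 0, -4, 0, 0, 0, 4]
    - [0, 0, -1.5, 0, 0, 0, 4]
    - [0, 0, -0.8, 0, 0, 0, 4]
    - [0, 0, 0, 0, 0, 0, 4]
    - [0, 0, 0, 0, 0, 0, 4]

```text
time: 7.0
ee_pos: [0.6077, -0.2055, 0.0541]
eef_rot: [0.999, -0.046, 0.001, 0.0]
ft_force: [0.5, -0.2, -4.6]
width: 0.045
```

Run:
```python
from h import *
st()
```

```text
t 7.0 tcp [ 607.7 -205.5   54.1] yaw -5.27 z [ 2.1e-03 -7.0e-04 -1.0e+00] w 45.0 F [ 0.5 -0.2 -4.6] q [ 0.66  0.56 -0.54  1.57  0.32  1.09 -0.05]
```

Call:
play_rows:
  commands:
    - [-0.13, 0.1, -0.2, 0, 0, 0, 4]
    - [0, 0, -0.2, 0, 0, 0, 4]
    - [0, 0, -0.1, 0, 0, 0, 4]
    - [0, 0, -0.1, 0, 0, 0, 4]
    - [0, 0, 0, 0, 0, 0, 4]

```text
time: 7.62
ee_pos: [0.6054, -0.2044, 0.0475]
eef_rot: [0.999, -0.046, -0.0, 0.0]
ft_force: [-6.2, 1.5, 4.5]
width: 0.0443
```

Run:
```python
from h import *
st()
```

```text
t 7.62 tcp [ 605.4 -204.4   47.5] yaw -5.28 z [-2.e-04 -4.e-04 -1.e+00] w 44.3 F [-6.2  1.5  4.5] q [ 0.66  0.57 -0.54  1.58  0.32  1.08 -0.05]
```

Call:
play_rows:
  commands:
    - [0, 0, 0, 0, 0, 0, 6]
    - [0, 0, 0, 0, 0, 0, 6]
    - [0, 0, 1, 0, 0, 0, 6]
    - [0, 0, 4, 0, 0, 0, 6.5]
    - [-1, 0.7, 5, 0, 0, 0, 6.5]
    - [-1.5, 1, 5, 0, 0, 0, 6.5]
    - [-1.5, 1, 5, 0, 0, 0, 6.5]
    - [-1.5, 1, 5, 0, 0, 0, 6.5]
    - [0, 0, 0, 0, 0, 0, 6.5]

```text
time: 8.75
ee_pos: [0.5518, -0.1664, 0.3021]
eef_rot: [0.999, -0.045, 0.004, 0.001]
ft_force: [-0.1, -0.6, -0.5]
width: 0.0651
```

```bash
cat >> h.py <<'E'
def skid(c,pts):
    # stone tops in skid frame (mm), wrist camera; frame from outlines measured at w1
    hsv=cv2.cvtColor(c["img"],cv2.COLOR_RGB2HSV);gm=(hsv[...,1]<60)&(hsv[...,2]>85)
    a=np.radians(-5.4);R=np.array([[np.cos(a),-np.sin(a)],[np.sin(a),np.cos(a)]]);o=np.array([538.6,-171])
    for n,p in pts.items():
        w=o+R@p;uv=proj(c,[*(w/1000),.076])[0].round().astype(int);b=blob(gm,uv);rc=rect(c,b,.076)
        print(n,b.sum(),np.round(rc,1),"err skid",(R.T@(np.array(rc[:2])-o)-p).round(1))
P=dict(a=(-26.5,-69),b=(69,-26.5),c=(26.5,69),d=(-69,26.5))
E
python3 - <<'E'
from h import *
st()
from bench import r
c=r.camera("wrist");cv2.imwrite("pics/w2.png",c["img"][:,:,::-1]);pickle.dump(c,open("w2.pkl","wb"))
skid(c,{k:P[k] for k in "bc"})
g=cv2.cvtColor(c["img"],cv2.COLOR_RGB2GRAY)
bh=cv2.morphologyEx(g,cv2.MORPH_BLACKHAT,np.ones((7,7)))
k,l,s,ce=cv2.connectedComponentsWithStats((bh>30).astype(np.uint8),connectivity=8)
for i in range(1,k):
    if s[i,4]>300: print(s[i],np.round(rect(c,l==i,.036),1))
E
```

```text
t 8.75 tcp [ 551.8 -166.4  302.1] yaw -5.2 z [ 0.0079 -0.0031 -1.    ] w 65.1 F [-0.1 -0.6 -0.5] q [ 0.73  0.24 -0.62  1.45  0.14  1.49  0.02]
b 3659 [ 603.7 -202.3  130.4   45.4   85.3] err skid [-1.2  1.5]
c 4435 [ 572.8 -103.9  129.1   44.    -5.2] err skid [1.3 1. ]
[238  96  40 102 501] [ 472.6 -136.9  132.3   47.6   84.2]
[443 149  29  78 323] [ 728.3 -215.   108.6   35.8   83.8]
[244 202  96  33 468] [ 505.1 -237.1  132.6   47.4   -5.4]
```

Call:
play_rows:
  commands:
    - [-0.66, 3.95, -0.43, 0, 0, -0.01, 6.5]
    - [-0.66, 3.95, -0.43, 0, 0, -0.01, 6.5]
    - [-0.66, 3.95, -0.43, 0, 0, -0.01, 6.5]
    - [-0.66, 3.95, -0.43, 0, 0, -0.01, 6.5]
    - [-0.66, 3.95, -0.43, 0, 0, -0.01, 6.5]
    - [-0.66, 3.95, -0.43, 0, 0, -0.01, 6.5]
    - [-0.66, 3.95, -0.43, 0, 0, -0.01, 6.5]
    - [-0.66, 3.95, -0.43, 0, 0, -0.01, 6.5]
    - [-0.66, 3.95, -0.43, 0, 0, -0.01, 6.5]
    - [-0.66, 3.95, -0.43, 0, 0, -0.01, 6.5]
    - [-0.66, 3.95, -0.43, 0, 0, -0.01, 6.5]
    - [-0.66, 3.95, -0.43, 0, 0, 0, 6.5]
    - [0, 0, 0, 0, 0, 0, 6.5]
    - [0, 0, 0, 0, 0, 0, 6.5]

```text
time: 10.55
ee_pos: [0.4715, 0.3059, 0.2442]
eef_rot: [0.995, -0.101, -0.0, 0.0]
ft_force: [0.7, 0.1, -0.2]
width: 0.0647
```

Run:
```python
from h import *
look("wB",(472,307))
```

```text
t 10.55 tcp [471.5 305.9 244.2] yaw -11.59 z [-1.1e-03 -7.0e-04 -1.0e+00] w 64.7 F [ 0.7  0.1 -0.2] q [ 0.1   0.3  -0.91  1.56  0.24  1.4  -1.04]
uv [323 174] hsv [ 27  21 131]
wB area 4316 [471.5 310.6 129.1  44.3  78.5] jaw 168.5
```

Call:
play_rows:
  commands:
    - [0.15, 0.47, -4.5, 0, 0, 0, 6.5]
    - [0, 0, -4.5, 0, 0, 0, 6.5]
    - [0, 0, -4.5, 0, 0, 0, 6.5]
    - [0, 0, -4.5, 0, 0, 0, 6.5]
    - [0, 0, -2.6, 0, 0, 0, 6.5]
    - [0, 0, -1.8, 0, 0, 0, 6.5]
    - [0, 0, -1, 0, 0, 0, 6.5]
    - [0, 0, 0, 0, 0, 0, 4]
    - [0, 0, 0, 0, 0, 0, 4]
    - [0, 0, 0, 0, 0, 0, 4]
    - [0, 0, 0, 0, 0, 0, 4]

```text
time: 11.98
ee_pos: [0.4734, 0.3117, 0.0118]
eef_rot: [0.995, -0.101, 0.001, -0.0]
ft_force: [-0.6, -0.5, 5.6]
width: 0.0445
```

Run:
```python
from h import *
st()
```

```text
t 11.97 tcp [473.4 311.7  11.8] yaw -11.57 z [ 1.4e-03  5.0e-04 -1.0e+00] w 44.5 F [-0.6 -0.5  5.6] q [-0.02  0.55 -0.8   1.79  0.47  0.99 -1.2 ]
```

Call:
play_rows:
  commands:
    - [0, 0, 1, 0, 0, 0, 4]
    - [0, 0, 4, 0, 0, 0, 4]
    - [0, 0, 4.5, 0, 0, 0, 4]
    - [0, 0, 4.5, 0, 0, 0, 4]
    - [0, -3.73, 0.4, 0, 0, 0.009, 4]
    - [0, -3.73, 0, 0, 0, 0.009, 4]
    - [0, -3.73, 0, 0, 0, 0.009, 4]
    - [0, -3.73, 0, 0, 0, 0.009, 4]
    - [0, -3.73, 0, 0, 0, 0.009, 4]
    - [0, -3.73, 0, 0, 0, 0.009, 4]
    - [0, -3.73, 0, 0, 0, 0.009, 4]
    - [0, -3.73, 0, 0, 0, 0.009, 4]
    - [0, -3.73, 0, 0, 0, 0.009, 4]
    - [0, -3.73, 0, 0, 0, 0.009, 4]
    - [0, -3.73, 0, 0, 0, 0.009, 4]
    - [0, -3.73, 0, 0, 0, 0.009, 4]
    - [0, 0, 0, 0, 0, 0, 4]
    - [0, 0, 0, 0, 0, 0, 4]

```text
time: 14.22
ee_pos: [0.4725, -0.1355, 0.1549]
eef_rot: [0.999, -0.047, -0.0, -0.0]
ft_force: [0.9, 0.1, -4.5]
width: 0.0445
```

Run:
```python
from h import *
st()
```

```text
t 14.22 tcp [ 472.5 -135.5  154.9] yaw -5.36 z [-5.e-04  7.e-04 -1.e+00] w 44.5 F [ 0.9  0.1 -4.5] q [ 0.82  0.15 -0.67  1.86  0.1   1.17  0.02]
```

Call:
play_rows:
  commands:
    - [0.1, 0, -4, 0, 0, 0, 4]
    - [0, 0, -4, 0, 0, 0, 4]
    - [0, 0, -1.4, 0, 0, 0, 4]
    - [0, 0, -0.6, 0, 0, 0, 4]
    - [0, 0, 0, 0, 0, 0, 4]
    - [0, 0, 0, 0, 0, 0, 4]

```text
time: 14.98
ee_pos: [0.4747, -0.1365, 0.0561]
eef_rot: [0.999, -0.047, 0.001, 0.0]
ft_force: [0.2, 0.0, -4.4]
width: 0.0447
```

Run:
```python
from h import *
st()
```

```text
t 14.97 tcp [ 474.7 -136.5   56.1] yaw -5.39 z [ 1.8e-03 -8.0e-04 -1.0e+00] w 44.7 F [ 0.2  0.  -4.4] q [ 0.77  0.28 -0.65  1.96  0.21  0.97 -0.07]
```

Good position; lower gently, release, retreat and look.

Call:
play_rows:
  commands:
    - [0, 0, -0.3, 0, 0, 0, 4]
    - [0, 0, -0.2, 0, 0, 0, 4]
    - [0, 0, -0.15, 0, 0, 0, 4]
    - [0, 0, -0.1, 0, 0, 0, 4]
    - [0, 0, -0.05, 0, 0, 0, 4]
    - [0, 0, 0, 0, 0, 0, 4]

```text
time: 15.72
ee_pos: [0.4737, -0.1363, 0.0478]
eef_rot: [0.999, -0.047, -0.0, 0.0]
ft_force: [-6.4, 1.1, 9.2]
width: 0.0444
```

Run:
```python
from h import *
st()
```

```text
t 15.72 tcp [ 473.7 -136.3   47.8] yaw -5.39 z [-5.e-04 -5.e-04 -1.e+00] w 44.4 F [-6.4  1.1  9.2] q [ 0.77  0.29 -0.65  1.96  0.22  0.95 -0.08]
```

Call:
play_rows:
  commands:
    - [0, 0, 0, 0, 0, 0, 6]
    - [0, 0, 0, 0, 0, 0, 6]
    - [0, 0, 1, 0, 0, 0, 6]
    - [0, 0, 4, 0, 0, 0, 6.5]
    - [1.9, -0.7, 5, 0, 0, 0, 6.5]
    - [1.9, -0.7, 5, 0, 0, 0, 6.5]
    - [1.9, -0.7, 5, 0, 0, 0, 6.5]
    - [1.9, -0.7, 5, 0, 0, 0, 6.5]
    - [0, 0, 0, 0, 0, 0, 6.5]
    - [0, 0, 0, 0, 0, 0, 6.5]

```text
time: 16.98
ee_pos: [0.5495, -0.164, 0.2968]
eef_rot: [0.999, -0.047, -0.0, -0.0]
ft_force: [-0.1, -0.3, -0.3]
width: 0.0646
```

Run:
```python
from h import *
st()
from bench import r
c=r.camera("wrist");cv2.imwrite("pics/w3.png",c["img"][:,:,::-1]);pickle.dump(c,open("w3.pkl","wb"))
skid(c,{k:P[k] for k in "bcd"})
```

```text
t 16.98 tcp [ 549.5 -164.   296.8] yaw -5.37 z [-3.e-04  3.e-04 -1.e+00] w 64.6 F [-0.1 -0.3 -0.3] q [ 0.76  0.25 -0.66  1.45  0.15  1.49  0.  ]
b 3708 [ 603.9 -202.   131.3   45.    84.9] err skid [-1.1  1.7]
c 4495 [ 572.7 -104.3  129.4   43.6   -5.3] err skid [1.2 0.6]
d 4199 [ 471.8 -137.9  129.7   47.2   84.2] err skid [-0.6  0.2]
```

Call:
play_rows:
  commands:
    - [0.5, 3.88, -0.42, 0, 0, 0.034, 6.5]
    - [0.5, 3.88, -0.42, 0, 0, 0.034, 6.5]
    - [0.5, 3.88, -0.42, 0, 0, 0.034, 6.5]
    - [0.5, 3.88, -0.42, 0, 0, 0.034, 6.5]
    - [0.5, 3.88, -0.42, 0, 0, 0.034, 6.5]
    - [0.5, 3.88, -0.42, 0, 0, 0.034, 6.5]
    - [0.5, 3.88, -0.42, 0, 0, 0.034, 6.5]
    - [0.5, 3.88, -0.42, 0, 0, 0.034, 6.5]
    - [0.5, 3.88, -0.42, 0, 0, 0.034, 6.5]
    - [0.5, 3.88, -0.42, 0, 0, 0.034, 6.5]
    - [0.5, 3.88, -0.42, 0, 0, 0.034, 6.5]
    - [0.5, 3.88, -0.42, 0, 0, 0.034, 6.5]
    - [0, 0, 0, 0, 0, 0, 6.5]
    - [0, 0, 0, 0, 0, 0, 6.5]

```text
time: 18.77
ee_pos: [0.6095, 0.3007, 0.2458]
eef_rot: [0.988, 0.156, -0.001, 0.0]
ft_force: [-0.5, -0.9, 0.4]
width: 0.0652
```

Run:
```python
from h import *
look("wA",(609,303))
```

```text
t 18.77 tcp [609.5 300.7 245.8] yaw 17.99 z [-0.001  -0.0012 -1.    ] w 65.2 F [-0.5 -0.9  0.4] q [ 0.01  0.58 -0.84  1.22  0.42  1.52 -0.46]
uv [322 173] hsv [ 25  21 133]
wA area 4289 [607.3 306.2 129.6  44.4 -72.5] jaw 17.5
```

Call:
play_rows:
  commands:
    - [-0.08, 0.6, -4.5, 0, 0, -0.008, 6.5]
    - [0, 0, -4.5, 0, 0, 0, 6.5]
    - [0, 0, -4.5, 0, 0, 0, 6.5]
    - [0, 0, -4.5, 0, 0, 0, 6.5]
    - [0, 0, -2.7, 0, 0, 0, 6.5]
    - [0, 0, -1.8, 0, 0, 0, 6.5]
    - [0, 0, -1, 0, 0, 0, 6.5]
    - [0, 0, 0, 0, 0, 0, 4]
    - [0, 0, 0, 0, 0, 0, 4]
    - [0, 0, 0, 0, 0, 0, 4]
    - [0, 0, 0, 0, 0, 0, 4]

```text
time: 20.2
ee_pos: [0.6091, 0.3076, 0.0126]
eef_rot: [0.988, 0.152, 0.0, -0.0]
ft_force: [-4.0, -0.8, 6.6]
width: 0.0446
```

Run:
```python
from h import *
st()
```

```text
t 20.2 tcp [609.1 307.6  12.6] yaw 17.53 z [ 6.e-04  1.e-04 -1.e+00] w 44.6 F [-4.  -0.8  6.6] q [-0.02  0.76 -0.75  1.46  0.55  1.13 -0.56]
```

Call:
play_rows:
  commands:
    - [0, 0, 1, 0, 0, 0, 4]
    - [0, 0, 4, 0, 0, 0, 4]
    - [0, 0, 4.5, 0, 0, 0, 4]
    - [0, 0, 4.5, 0, 0, 0, 4]
    - [-0.69, -3.63, 1, 0, 0, 0.078, 4]
    - [-0.69, -3.63, 0, 0, 0, 0.078, 4]
    - [-0.69, -3.63, 0, 0, 0, 0.078, 4]
    - [-0.69, -3.63, 0, 0, 0, 0.078, 4]
    - [-0.69, -3.63, 0, 0, 0, 0.078, 4]
    - [-0.69, -3.63, 0, 0, 0, 0.078, 4]
    - [-0.69, -3.63, 0, 0, 0, 0.078, 4]
    - [-0.69, -3.63, 0, 0, 0, 0.078, 4]
    - [-0.69, -3.63, 0, 0, 0, 0.078, 4]
    - [-0.69, -3.63, 0, 0, 0, 0.078, 4]
    - [-0.69, -3.63, 0, 0, 0, 0.078, 4]
    - [-0.69, -3.63, 0, 0, 0, 0.078, 4]
    - [-0.69, -3.63, 0, 0, 0, 0.078, 4]
    - [-0.69, -3.63, 0, 0, 0, 0.078, 4]
    - [-0.69, -3.63, 0, 0, 0, 0.078, 4]
    - [0, 0, 0, 0, 0, 0, 4]

```text
time: 22.7
ee_pos: [0.504, -0.241, 0.1612]
eef_rot: [0.741, 0.671, -0.001, -0.0]
ft_force: [0.6, 0.5, -5.5]
width: 0.0445
```

Run:
```python
from h import *
st()
from bench import r
c=r.camera("wrist");cv2.imwrite("pics/w4.png",c["img"][:,:,::-1]);pickle.dump(c,open("w4.pkl","wb"))
```

```text
t 22.7 tcp [ 504.  -241.   161.2] yaw 84.3 z [-1.2e-03 -8.0e-04 -1.0e+00] w 44.5 F [ 0.6  0.5 -5.5] q [ 1.19  0.4  -1.02  1.68  0.36  1.26  1.57]
```

View pics/w4.png

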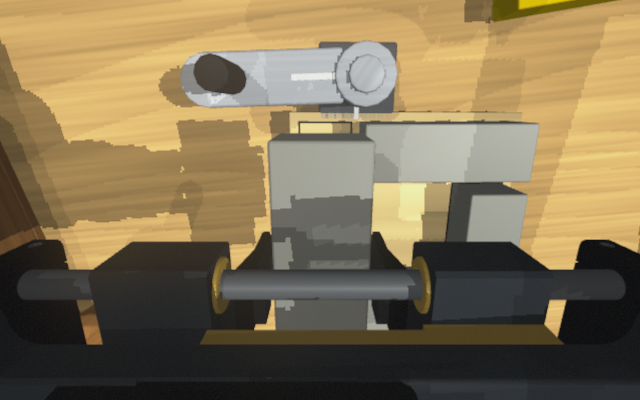

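Run:
```python
from h import *
c=pickle.load(open("w4.pkl","rb"));g=cv2.cvtColor(c["img"],cv2.COLOR_RGB2GRAY)
skid(c,{"d":P["d"]})
print("col320",g[112:150,320]);print("row126",g[126,294:358])
t=np.array([504.,-241])
for uv,z in(([325,122],.036),([299,126],.036),([352,126],.036)): print(uv,(ray(c,uv,z)[0]*1000).round(1))
for uv,z in(([268,142],.1886),([374,142],.1886),([320,141],.1886)): print("stone rel tcp",uv,(ray(c,uv,z)[0]*1000-t).round(1))
print("collar",ray(c,[367,72],.098)*1000,"pin",ray(c,[213,72],.135)*1000)
```

```text
d 19962 [ 495.3 -177.1  203.8   99.    84.7] err skid [ 26.4 -36.7]
col320 [133 178 192 191 192 191 194 195 195 142  81 185 218 218 219 219 218 217
 216 216 200 139  83  83  83  84  84  84  97 128 147 155 163 166 166 166
 166 167]
row126 [201 200 210 213 147  89 196 219 219 219 219 219 219 219 219 219 219 219
 219 219 219 219 219 219 218 219 219 219 218 219 219 219 219 217 217 218
 217 218 180 149 148 150 149 148 148 149 149 139 134 133 134 134 133 133
 134 134  95  67 117 134 133 134 134 133]
[325, 122] [ 441.1 -229.7]
[299, 126] [ 442.3 -252.5]
[352, 126] [ 446.8 -206.7]
stone rel tcp [268, 142] [-64.2 -14.1]
stone rel tcp [374, 142] [-59.9  29.5]
stone rel tcp [320, 141] [-62.5   7.3]
collar [[ 409.36186365 -199.91513335]] pin [[ 404.05379944 -288.74167116]]
```

Call:
play_rows:
  commands:
    - [-0.04, 0.32, -4, 0, 0, 0.005, 4]
    - [0, 0, -4, 0, 0, 0, 4]
    - [0, 0, -1.6, 0, 0, 0, 4]
    - [0, 0, -0.7, 0, 0, 0, 4]
    - [0, 0, 0, 0, 0, 0, 4]
    - [0, 0, 0, 0, 0, 0, 4]

```text
time: 23.5
ee_pos: [0.5059, -0.2342, 0.0598]
eef_rot: [0.738, 0.675, 0.0, 0.001]
ft_force: [-0.0, 0.1, -5.3]
width: 0.0449
```

Run:
```python
from h import *
st()
```

```text
t 23.5 tcp [ 505.9 -234.2   59.8] yaw 84.85 z [ 1.6e-03 -8.0e-04 -1.0e+00] w 44.9 F [-0.   0.1 -5.3] q [ 1.12  0.52 -0.95  1.78  0.47  1.09  1.49]
```

Run:
```python
from h import *
st()
from bench import r
c=r.camera("wrist");cv2.imwrite("pics/w5.png",c["img"][:,:,::-1]);pickle.dump(c,open("w5.pkl","wb"))
```

```text
t 23.5 tcp [ 505.9 -234.2   59.8] yaw 84.85 z [ 1.6e-03 -8.0e-04 -1.0e+00] w 44.9 F [-0.   0.1 -5.3] q [ 1.12  0.52 -0.95  1.78  0.47  1.09  1.49]
```

View pics/w5.png

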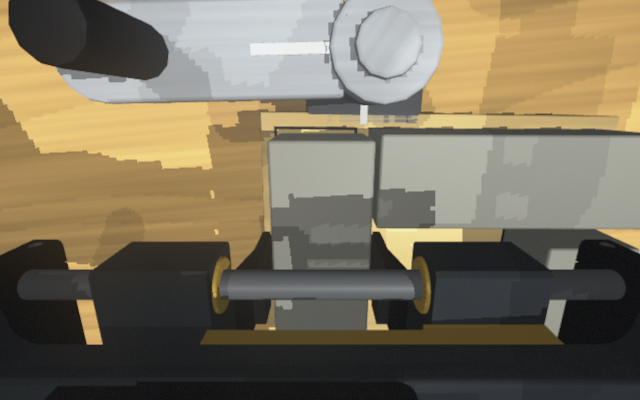

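Run:
```python
from h import *
c=pickle.load(open("w5.pkl","rb"));g=cv2.cvtColor(c["img"],cv2.COLOR_RGB2GRAY)
print("row129",list(zip(range(264,372),g[129,264:372]))[::1][:14],list(zip(range(345,372),g[129,345:372])))
print("col320",list(zip(range(118,150),g[118:150,320])))
print("row180",list(zip(range(364,390),g[180,364:390])),list(zip(range(262,278),g[180,262:278])))
a=np.radians(-5.4);R=np.array([[np.cos(a),-np.sin(a)],[np.sin(a),np.cos(a)]])
for n,uv,z in(("tcp",None,0),("outL",[276,128.5],.036),("outR",[356,128.5],.036),("topL",[268,141],.0872),("topR",[375,141],.0872),("botend",[320,135],.0472),("held R180",[375,180],.0872),("held L180",[269,180],.0872),("d edge180",[380,180],.076)):
    p=np.array([505.9,-234.2]) if uv is None else ray(c,uv,z)[0]*1000
    print(n,(R.T@(p-[538.6,-171])).round(1))
```

```text
row129 [(264, np.uint8(192)), (265, np.uint8(191)), (266, np.uint8(192)), (267, np.uint8(192)), (268, np.uint8(192)), (269, np.uint8(191)), (270, np.uint8(191)), (271, np.uint8(191)), (272, np.uint8(191)), (273, np.uint8(169)), (274, np.uint8(110)), (275, np.uint8(65)), (276, np.uint8(101)), (277, np.uint8(162))] [(345, np.uint8(78)), (346, np.uint8(78)), (347, np.uint8(80)), (348, np.uint8(72)), (349, np.uint8(66)), (350, np.uint8(66)), (351, np.uint8(68)), (352, np.uint8(67)), (353, np.uint8(66)), (354, np.uint8(58)), (355, np.uint8(55)), (356, np.uint8(54)), (357, np.uint8(108)), (358, np.uint8(125)), (359, np.uint8(124)), (360, np.uint8(125)), (361, np.uint8(125)), (362, np.uint8(125)), (363, np.uint8(124)), (364, np.uint8(124)), (365, np.uint8(132)), (366, np.uint8(135)), (367, np.uint8(136)), (368, np.uint8(107)), (369, np.uint8(77)), (370, np.uint8(75)), (371, np.uint8(82))]
col320 [(118, np.uint8(185)), (119, np.uint8(186)), (120, np.uint8(187)), (121, np.uint8(186)), (122, np.uint8(186)), (123, np.uint8(187)), (124, np.uint8(186)), (125, np.uint8(187)), (126, np.uint8(153)),
[... 913 characters left out ...]
171)), (383, np.uint8(173)), (384, np.uint8(172)), (385, np.uint8(173)), (386, np.uint8(173)), (387, np.uint8(173)), (388, np.uint8(174)), (389, np.uint8(173))] [(262, np.uint8(136)), (263, np.uint8(155)), (264, np.uint8(164)), (265, np.uint8(165)), (266, np.uint8(164)), (267, np.uint8(166)), (268, np.uint8(136)), (269, np.uint8(124)), (270, np.uint8(138)), (271, np.uint8(160)), (272, np.uint8(168)), (273, np.uint8(168)), (274, np.uint8(168)), (275, np.uint8(167)), (276, np.uint8(168)), (277, np.uint8(169))]
tcp [-26.6 -66. ]
outL [-91.1 -90.1]
outR [-91.3 -45. ]
topL [-89.5 -86.7]
topR [-89.7 -42.4]
botend [-88.6 -65.3]
held R180 [-73.2 -41.6]
held L180 [-73.  -86.9]
d edge180 [-70.7 -37.3]
```

Call:
play_rows:
  commands:
    - [-0.23, -0.28, -0.3, 0, 0, 0, 4]
    - [0, 0, -0.3, 0, 0, 0, 4]
    - [0, 0, 0, 0, 0, 0, 4]
    - [0, 0, 0, 0, 0, 0, 4]

```text
time: 24.05
ee_pos: [0.5029, -0.2367, 0.0526]
eef_rot: [0.738, 0.675, 0.0, -0.0]
ft_force: [-0.7, -0.4, -5.6]
width: 0.0445
```

Run:
```python
from h import *
st()
```

```text
t 24.05 tcp [ 502.9 -236.7   52.6] yaw 84.86 z [ 0.e+00  2.e-04 -1.e+00] w 44.5 F [-0.7 -0.4 -5.6] q [ 1.12  0.52 -0.94  1.79  0.48  1.08  1.49]
```

Call:
play_rows:
  commands:
    - [0.05, -0.03, -0.1, 0, 0, -0.005, 4]
    - [0, 0, -0.12, 0, 0, 0, 4]
    - [0, 0, -0.12, 0, 0, 0, 4]
    - [0, 0, -0.08, 0, 0, 0, 4]
    - [0, 0, 0, 0, 0, 0, 4]

```text
time: 24.68
ee_pos: [0.5033, -0.237, 0.0485]
eef_rot: [0.74, 0.673, -0.0, -0.0]
ft_force: [-2.6, 1.2, -1.8]
width: 0.0445
```

Run:
```python
from h import *
st()
```

```text
t 24.68 tcp [ 503.3 -237.    48.5] yaw 84.57 z [-1.e-04  0.e+00 -1.e+00] w 44.5 F [-2.6  1.2 -1.8] q [ 1.12  0.53 -0.94  1.79  0.48  1.07  1.48]
```

Call:
play_rows:
  commands:
    - [0, 0, -0.07, 0, 0, 0, 4]
    - [0, 0, 0, 0, 0, 0, 4]
    - [0, 0, 0, 0, 0, 0, 6]
    - [0, 0, 0, 0, 0, 0, 6]
    - [0, 0, 1, 0, 0, 0, 6]
    - [0, 0, 4, 0, 0, 0, 6.5]
    - [0, 0, 4, 0, 0, 0, 6.5]
    - [0.4, 0.6, 3.2, 0, 0, -0.131, 6.5]
    - [0.4, 0.6, 3.2, 0, 0, -0.131, 6.5]
    - [0.4, 0.6, 3.2, 0, 0, -0.131, 6.5]
    - [0.4, 0.6, 3.2, 0, 0, -0.131, 6.5]
    - [0.4, 0.6, 3.2, 0, 0, -0.131, 6.5]
    - [0.4, 0.6, 0, 0, 0, -0.131, 6.5]
    - [0.4, 0.6, 0, 0, 0, -0.131, 6.5]
    - [0.4, 0.6, 0, 0, 0, -0.131, 6.5]
    - [0.4, 0.6, 0, 0, 0, -0.131, 6.5]
    - [0.4, 0.6, 0, 0, 0, -0.131, 6.5]
    - [0.4, 0.6, 0, 0, 0, -0.131, 6.5]
    - [0.4, 0.6, 0, 0, 0, -0.131, 6.5]
    - [0, 0, 0, 0, 0, 0, 6.5]
    - [0, 0, 0, 0, 0, 0, 6.5]

```text
schema error: expected 1 to 20 rows
```

Run:
```python
from h import *
st()
```

```text
t 24.68 tcp [ 503.3 -237.    48.5] yaw 84.57 z [-1.e-04  0.e+00 -1.e+00] w 44.5 F [-2.6  1.2 -1.8] q [ 1.12  0.53 -0.94  1.79  0.48  1.07  1.48]
```

Call:
play_rows:
  commands:
    - [0, 0, -0.07, 0, 0, 0, 4]
    - [0, 0, 0, 0, 0, 0, 4]
    - [0, 0, 0, 0, 0, 0, 6]
    - [0, 0, 0, 0, 0, 0, 6]
    - [0, 0, 1, 0, 0, 0, 6]
    - [0, 0, 4, 0, 0, 0, 6.5]
    - [0, 0, 4, 0, 0, 0, 6.5]

```text
time: 25.55
ee_pos: [0.5034, -0.2368, 0.1393]
eef_rot: [0.74, 0.673, 0.0, -0.0]
ft_force: [0.5, -0.5, 0.4]
width: 0.0641
```

Call:
play_rows:
  commands:
    - [0.4, 0.6, 3.2, 0, 0, -0.131, 6.5]
    - [0.4, 0.6, 3.2, 0, 0, -0.131, 6.5]
    - [0.4, 0.6, 3.2, 0, 0, -0.131, 6.5]
    - [0.4, 0.6, 3.2, 0, 0, -0.131, 6.5]
    - [0.4, 0.6, 3.2, 0, 0, -0.131, 6.5]
    - [0.4, 0.6, 0, 0, 0, -0.131, 6.5]
    - [0.4, 0.6, 0, 0, 0, -0.131, 6.5]
    - [0.4, 0.6, 0, 0, 0, -0.131, 6.5]
    - [0.4, 0.6, 0, 0, 0, -0.131, 6.5]
    - [0.4, 0.6, 0, 0, 0, -0.131, 6.5]
    - [0.4, 0.6, 0, 0, 0, -0.131, 6.5]
    - [0.4, 0.6, 0, 0, 0, -0.131, 6.5]
    - [0, 0, 0, 0, 0, 0, 6.5]
    - [0, 0, 0, 0, 0, 0, 6.5]

```text
time: 27.3
ee_pos: [0.5512, -0.1652, 0.298]
eef_rot: [0.999, -0.047, 0.0, 0.0]
ft_force: [0.1, 0.4, -0.2]
width: 0.0651
```

Run:
```python
from h import *
st()
from bench import r
c=r.camera("wrist");cv2.imwrite("pics/w6.png",c["img"][:,:,::-1]);pickle.dump(c,open("w6.pkl","wb"))
skid(c,P)
print("collar",ray(c,[213,210],.098)*1000)
```

```text
t 27.3 tcp [ 551.2 -165.2  298. ] yaw -5.33 z [ 4.e-04 -3.e-04 -1.e+00] w 65.1 F [ 0.1  0.4 -0.2] q [ 0.88  0.29 -0.83  1.44  0.21  1.5  -0.03]
a 8008 [ 510.2 -167.4  180.7  131.5   84.7] err skid [-2.1 69.9]
b 3711 [ 603.9 -202.2  131.6   45.4   84.8] err skid [-1.   1.6]
c 4486 [ 572.7 -103.8  129.5   44.7   -5.3] err skid [1.2 1.1]
d 8008 [ 510.2 -167.4  180.7  131.5   84.7] err skid [ 40.4 -25.6]
collar [[ 420.01973367 -193.79042947]]
```

View pics/w6.png

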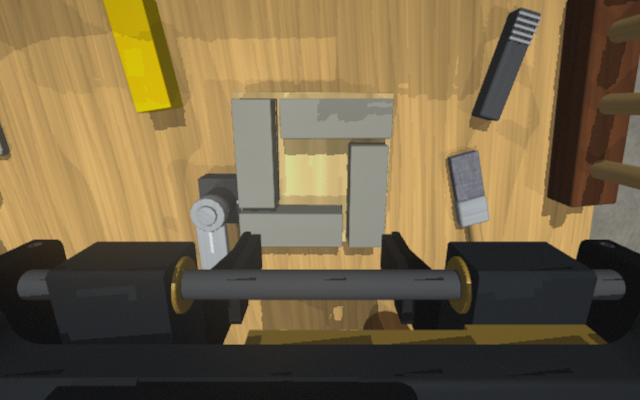

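Call:
play_rows:
  commands:
    - [-2.95, -2.48, -2, 0, 0, 0.007, 5.5]
    - [-2.95, -2.48, -2, 0, 0, 0.007, 5.5]
    - [-2.95, -2.48, -2, 0, 0, 0.007, 5.5]
    - [-2.95, -2.48, -2, 0, 0, 0.007, 5.5]
    - [-2.95, -2.48, -2, 0, 0, 0.007, 5.5]
    - [0, 0, 0, 0, 0, 0, 5.5]
    - [0, 0, 0, 0, 0, 0, 5.5]

```text
time: 28.22
ee_pos: [0.4043, -0.2888, 0.1982]
eef_rot: [1.0, -0.03, 0.0, 0.0]
ft_force: [1.2, -0.1, 0.2]
width: 0.0551
```

Run:
```python
from h import *
st()
```

```text
t 28.23 tcp [ 404.3 -288.8  198.2] yaw -3.44 z [ 8.e-04 -2.e-04 -1.e+00] w 55.1 F [ 1.2 -0.1  0.2] q [ 1.23  0.12 -0.74  1.79  0.09  1.26  0.4 ]
```

Call:
play_rows:
  commands:
    - [0, 0, -4, 0, 0, 0, 5.5]
    - [0, 0, -4, 0, 0, 0, 5.5]
    - [0, 0, -1.4, 0, 0, 0, 5.5]
    - [0, 0, -0.6, 0, 0, 0, 5.5]
    - [0, 0, 0, 0, 0, 0, 5.5]
    - [0, 0, 0, 0, 0, 0, 1.5]
    - [0, 0, 0, 0, 0, 0, 1.5]
    - [0, 0, 0, 0, 0, 0, 1.5]
    - [0, 0, 0, 0, 0, 0, 1.5]
    - [0, 0, 0, 0, 0, 0, 1.5]
  grip_force: 15

```text
time: 29.48
ee_pos: [0.404, -0.2892, 0.0978]
eef_rot: [1.0, -0.031, 0.0, 0.0]
ft_force: [1.3, -1.5, 0.2]
width: 0.0197
```

Run:
```python
from h import *
st()
```

```text
t 29.48 tcp [ 404.  -289.2   97.8] yaw -3.5 z [ 6.e-04 -3.e-04 -1.e+00] w 19.7 F [ 1.3 -1.5  0.2] q [ 1.19  0.24 -0.73  1.91  0.18  1.06  0.33]
```

```bash
python3 -c "
import numpy as np
f=np.radians(-93.8+4.42*np.arange(21));p=9*np.c_[np.cos(f),np.sin(f)];print(np.diff(p,axis=0).round(2).tolist())"
```

```text
[[0.69, -0.02], [0.69, 0.03], [0.69, 0.09], [0.68, 0.14], [0.67, 0.19], [0.65, 0.24], [0.63, 0.29], [0.61, 0.34], [0.58, 0.39], [0.55, 0.43], [0.51, 0.47], [0.47, 0.51], [0.43, 0.54], [0.39, 0.57], [0.34, 0.6], [0.3, 0.63], [0.25, 0.65], [0.2, 0.67], [0.14, 0.68], [0.09, 0.69]]
```

Call:
play_rows:
  commands:
    - [0.69, -0.02, 0, 0, 0, 0.077, 1.5]
    - [0.69, 0.03, 0, 0, 0, 0.077, 1.5]
    - [0.69, 0.09, 0, 0, 0, 0.077, 1.5]
    - [0.68, 0.14, 0, 0, 0, 0.077, 1.5]
    - [0.67, 0.19, 0, 0, 0, 0.077, 1.5]
    - [0, 0, 0, 0, 0, 0, 1.5]

```text
time: 30.22
ee_pos: [0.4384, -0.2854, 0.0978]
eef_rot: [0.987, 0.161, 0.0, 0.0]
ft_force: [1.3, -4.0, 0.8]
width: 0.0193
```

Run:
```python
from h import *
st()
```

```text
t 30.23 tcp [ 438.4 -285.4   97.8] yaw 18.55 z [ 9.e-04 -7.e-04 -1.e+00] w 19.3 F [ 1.3 -4.   0.8] q [ 1.17  0.31 -0.78  1.84  0.25  1.08  0.62]
```

Call:
play_rows:
  commands:
    - [0.65, 0.24, 0, 0, 0, 0.077, 1.5]
    - [0.63, 0.29, 0, 0, 0, 0.077, 1.5]
    - [0.61, 0.34, 0, 0, 0, 0.077, 1.5]
    - [0.58, 0.39, 0, 0, 0, 0.077, 1.5]
    - [0.55, 0.43, 0, 0, 0, 0.077, 1.5]
    - [0.51, 0.47, 0, 0, 0, 0.077, 1.5]
    - [0.47, 0.51, 0, 0, 0, 0.077, 1.5]
    - [0.43, 0.54, 0, 0, 0, 0.077, 1.5]
    - [0, 0, 0, 0, 0, 0, 1.5]

```text
time: 31.35
ee_pos: [0.4827, -0.253, 0.0979]
eef_rot: [0.892, 0.452, 0.0, 0.001]
ft_force: [3.1, -3.2, -0.4]
width: 0.0194
```

Run:
```python
from h import *
st()
```

```text
t 31.35 tcp [ 482.7 -253.    97.9] yaw 53.77 z [ 1.2e-03 -5.0e-04 -1.0e+00] w 19.4 F [ 3.1 -3.2 -0.4] q [ 1.14  0.4  -0.89  1.79  0.34  1.12  1.08]
```

Call:
play_rows:
  commands:
    - [0.39, 0.57, 0, 0, 0, 0.077, 1.5]
    - [0.34, 0.6, 0, 0, 0, 0.077, 1.5]
    - [0.3, 0.63, 0, 0, 0, 0.077, 1.5]
    - [0.25, 0.65, 0, 0, 0, 0.077, 1.5]
    - [0.2, 0.67, 0, 0, 0, 0.077, 1.5]
    - [0.14, 0.68, 0, 0, 0, 0.077, 1.5]
    - [0.09, 0.69, 0, 0, 0, 0.077, 1.5]
    - [0, 0, 0, 0, 0, 0, 1.5]
    - [0, 0, 0, 0, 0, 0, 1.5]

```text
time: 32.48
ee_pos: [0.4993, -0.2078, 0.0978]
eef_rot: [0.74, 0.673, 0.0, -0.0]
ft_force: [-1.0, -0.7, 4.5]
width: 0.0193
```

Run:
```python
from h import *
st()
```

```text
t 32.48 tcp [ 499.3 -207.8   97.8] yaw 84.58 z [-1.e-04  3.e-04 -1.e+00] w 19.3 F [-1.  -0.7  4.5] q [ 1.15  0.44 -1.01  1.79  0.41  1.14  1.48]
```

Call:
play_rows:
  commands:
    - [0, 0, 0, 0, 0, 0, 4.5]
    - [0, 0, 0, 0, 0, 0, 4.5]
    - [0, 0, 1, 0, 0, 0, 4.5]
    - [0, 0, 4, 0, 0, 0, 4.5]
    - [0.4, 0.35, 3, 0, 0, -0.131, 4.5]
    - [0.4, 0.35, 3, 0, 0, -0.131, 4.5]
    - [0.4, 0.35, 3, 0, 0, -0.131, 4.5]
    - [0.4, 0.35, 3, 0, 0, -0.131, 4.5]
    - [0.4, 0.35, 3, 0, 0, -0.131, 4.5]
    - [0.4, 0.35, 0, 0, 0, -0.131, 4.5]
    - [0.4, 0.35, 0, 0, 0, -0.131, 4.5]
    - [0.4, 0.35, 0, 0, 0, -0.131, 4.5]
    - [0.4, 0.35, 0, 0, 0, -0.131, 4.5]
    - [0.4, 0.35, 0, 0, 0, -0.131, 4.5]
    - [0.4, 0.35, 0, 0, 0, -0.131, 4.5]
    - [0.4, 0.35, 0, 0, 0, -0.131, 4.5]
    - [0, 0, 0, 0, 0, 0, 4.5]
    - [0, 0, 0, 0, 0, 0, 4.5]

```text
time: 34.72
ee_pos: [0.5473, -0.1658, 0.2979]
eef_rot: [0.999, -0.045, 0.0, 0.0]
ft_force: [-0.0, 0.4, 1.1]
width: 0.0449
```

Run:
```python
from h import *
st()
from bench import r
c=r.camera("wrist");pickle.dump(c,open("w7.pkl","wb"))
t=r.camera("top");pickle.dump(t,open("t7.pkl","wb"))
a=cv2.resize(c["img"][80:260,180:410],None,fx=2.4,fy=2.4);
cv2.imwrite("pics/w7.png",a[:,:,::-1])
```

```text
t 34.73 tcp [ 547.3 -165.8  297.9] yaw -5.16 z [ 2.e-04 -0.e+00 -1.e+00] w 44.9 F [-0.   0.4  1.1] q [ 0.9   0.28 -0.84  1.45  0.21  1.5  -0.03]
```

View pics/w7.png

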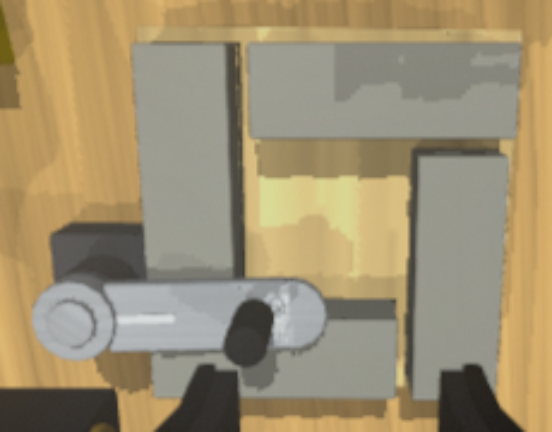

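Run:
```python
from h import *
c=pickle.load(open("w7.pkl","rb"))
def W(u,v,z=.09): return ray(c,np.array([u,v])/2.4+[180,80],z)[0]*1000
ang=lambda p,q:np.degrees(np.arctan2(*(q-p)[::-1])).round(2)
print("top edge",ang(W(120,282),W(285,279)),"stripe",ang(W(118,320.5),W(172,319.5)))
print("stone a inner / c inner edges ",ang(W(250,138,.076),W(515,137,.076)))
hsv=cv2.cvtColor(c["img"],cv2.COLOR_RGB2HSV);g=cv2.cvtColor(c["img"],cv2.COLOR_RGB2GRAY)
m=np.zeros(g.shape,bool);m[190:235,228:254]=(g[190:235,228:254]>215)&(hsv[190:235,228:254,1]<40)
p=ray(c,np.argwhere(m)[:,::-1],.09)*1000;print("stripe n",len(p),"angle",np.degrees(np.arctan2(*np.linalg.svd(p-p.mean(0))[2][0][::-1])) if len(p)>5 else None)
# upper arm edge: strongest gradient per column, fit line
gy=np.abs(np.diff(g.astype(int),axis=0));cols=np.arange(242,300);rows=np.array([190+gy[190:204,k].argmax() for k in cols])+.5
q=ray(c,np.c_[cols,rows],.09)*1000;f=np.polyfit(q[:,0],q[:,1],1);r=np.abs(np.polyval(f,q[:,0])-q[:,1]);k=r<2;f=np.polyfit(q[k,0],q[k,1],1);print("edge",np.degrees(np.arctan(f[0])).round(2),k.sum())
skid(c,{k:P[k] for k in "bc"})
t=pickle.load(open("t7.pkl","rb"));cv2.imwrite("pics/t7.png",cv2.resize(t["img"][130:270,170:420],None,fx=3.2,fy=3.2,interpolation=cv2.INTER_CUBIC)[:,:,::-1])
```

```text
top edge -4.06 stripe -4.02
stone a inner / c inner edges  -4.92
stripe n 37 angle -3.624920844569104
edge -2.21 51
b 3476 [ 603.8 -201.6  131.3   45.    84.9] err skid [-1.2  2.2]
c 4492 [ 572.7 -104.1  129.3   43.5   -5.1] err skid [1.2 0.9]
```

View pics/t7.png

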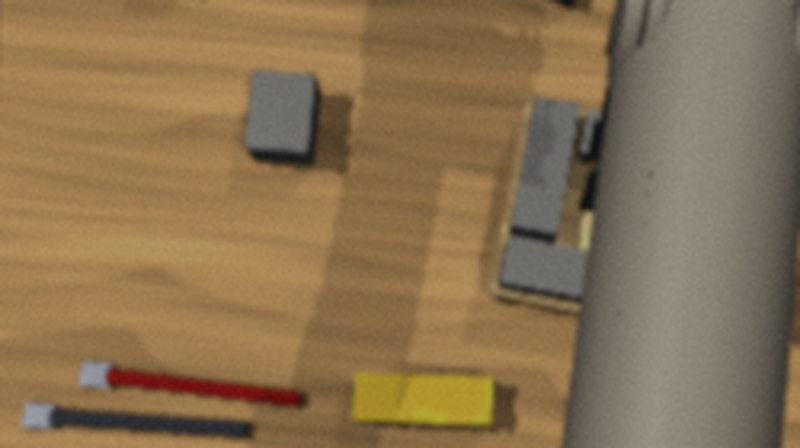

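```bash
python3 -c "
import numpy as np
from scipy.optimize import least_squares as L
p=np.array([[404,-289.2],[438.4,-285.4],[482.7,-253],[499.3,-207.8]])
for R in(90,None):
  s=L(lambda v:np.hypot(*(p-v[:2]).T)-(R or v[2]),[410,-199,90]);v=s.x;print(v,s.fun.round(2),[np.degrees(np.arctan2(*(q-v[:2])[::-1])).round(2) for q in p])"
```

```text
[ 409.9214405  -199.73943172   90.        ] [-0.34  0.27  0.19 -0.26] [np.float64(-93.79), np.float64(-71.61), np.float64(-36.2), np.float64(-5.15)]
[ 411.30902546 -201.36145821   88.19365589] [-0.05  0.1  -0.08  0.03] [np.float64(-94.76), np.float64(-72.13), np.float64(-35.88), np.float64(-4.19)]
```

Run:
```python
from bench import r
print(r.close_job())
```

```text
the job is handed in; nothing more can be done
None
```

The three loose bars are set down in outlines b, d and a, completing the pinwheel with stone4. The keeper was then turned across the stones to its mark by its pin. I handed the job in at about 35 s of the 72 s, with the gripper clear of everything.

- **Bars:** b and stone4 lie within about 2 mm of their outlines in the last wrist image, and d was within about 1 mm when I measured it just after placing. Bar a I could only check less directly. Its top merged with d's in the image, but the combined outline puts it within about 2 mm. The joint between a and d looks closer to 6 mm than 8 mm.
- **Set-down:** all three bars were lowered onto the deck with only light contact force (wrist force stayed under about 12 N in the readings) and then released.
- **Keeper:** it is at or slightly past the mark. My angle checks disagreed. The path of the pin puts it 0° to 1° past square and the arm's white stripe about 1° to 1.5° past. An automatic edge fit gave about 3°, which I judged unreliable.
- **Camera disagreement:** the top and wrist cameras differed by 2 to 5 mm in y. I worked from the wrist camera and, for bar a, measured the held bar directly against its outline.
- **Other items:** I did not touch the offcut, the tools or the coloured blocks.

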